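# Balance a mobile arm across the ridge

### The arm

A 6-joint arm with a two-finger parallel gripper is mounted at the origin on a cart in front of the work surface, level with it; the furniture and walls round the work are solid. World frame = base frame: x ahead of the robot, y to its left, z up, the work surface at z = 0. Lengths are in m, angles in rad, forces in N, time in s.
With the tool pointing down it reaches from about 0.25 to 0.775 m from the base axis. Payload 4 kg.
Tool frame: the origin (TCP) lies at the very end of the fingers, on their centre line; the grasp point (between the pads) lies 19 mm behind it; z points along the fingers, y is the line along which they close (so a half turn about z gives the same grasp; the last joint's range is limited). The gripper opens to 94 mm and grips with 3 to 60 N. Pads are 16 mm wide; open, the fingers measure 119 mm over their backs; the gripper's body (75 mm by 177 mm) begins 78 mm behind the grasp point.
Start: joints at [-1.328, 0.087, 1.371, -0, 1.684, -0.103], TCP at [0.186, -0.517, 0.206] pointing down, gripper open.
Joint ranges: [-3.1, 3.1], [-0.76, 2.03], [0.27, 2.55], [-1.08, 4.22], [0.17, 2.65], [-2.57, 2.57]. Speed limits (rad/s): [2.79, 2.79, 3.14, 3.14, 3.14, 3.14].

### API

Orientations are given as [roll, pitch, yaw] about the fixed x, y, z axes, in that order (R = Rz(yaw) Ry(pitch) Rx(roll)).
In Python, from bench import robot, vision gives the robot as it stands.
- The arm moves only by the shell command python3 -m crank 'ROWS'. ROWS is JSON, a list of rows, each a list of 3 entries, a list of its own where there are three numbers: the closure, from 0 (fully open) to 1 (shut), then the shift along the tool's x, y, z in m, then the turn, a rotation vector about the tool's x, y, z in degrees. A call has 1 to 8 rows; each row shifts and turns the commanded pose from where the row before left it, along the tool's axes as they then stand; what a row does not reach is not made up. A row lasts 1/10 s, in which the tool goes at most 50 mm and 8.59 degrees, less where a joint would pass 70% of its speed; a pose out of reach is approached as far as the arm can. A call with a gripper value outside its range is refused whole. The fingers move at their own pace and stop on an object; the grip force is fixed at half the most. Time passes only in rows, so rows that do not move let the fingers close. It gives the time, the measured TCP pose, the force, the opening and the grip force at its end, in the units of the state.
- robot.get_obs(): the state, without advancing time (a new reading comes with each control period).
- vision.snapshot(name): name is "side" or "top" or "wrist"; returns a dict with "color" (480x640x3 uint8, red, green, blue), "z_map" (480x640 float32, m along the optical axis (not along the pixel's ray), 0 where there is no reading), "fx", "fy", "cx", "cy" (pixels), "R" (3x3) and "t" (3): a world point X has camera coordinates R X + t. Camera axes: x right, y down, z forward; pixel columns grow to the right and rows downward; lengths in m; the calibration is good to about 2 mm. A picture is of the moment at which its call begins.
- robot.close_job(): hands the job in; it is judged then, once.
The state is a dict: "time": time; "joint_positions": joint angles; "qvel": joint speeds; "joint_torque": joint torques, N m; "tool_pos": TCP position; "ee_rot": TCP orientation; "wrist_force": force on the tool from outside, world axes, zero at the start; "wrist_torque": the same for the moment, N m; "width": finger opening in m; "finger_force": force on a finger pad.
Only numpy, scipy, OpenCV 4.12 (cv2) and the standard library are available. Lean on these libraries where they do the work, as an engineer would, in place of code of your own. Each camera call takes 0.05 s, during which the arm holds its last target. There are 200 camera calls.

### The job

Take the arm of the hanging mobile (the wooden bar with a white ball on one end and a brass sleeve on it) out of its sloping rack and balance it level, square across the narrow ridge of the wooden stand, so that we can see where its hanging cord must go. Let go of it, so that it rests on the ridge alone, and leave the other things on the table where they are.

Things in the scene. Friction and masses are not known exactly. Their poses are not given: they have to be found in the camera images.
- bar_mid (a point): Reference point of the mobile arm, on the mid-line of its wooden bar, half-way up. x runs along the bar towards the white ball, y across it, z out of its upper face. Bar 30 mm wide, 14 mm thick, from x = -100 to +64 mm; ball 38 mm across, centre at x = +80 mm. Grip it across the 30 mm width between the brass sleeve and, in the rack, the upper fork (at x = 50 to 60 mm).
- sleeve (a joint): Where the brass sleeve (28 mm long, 42 mm wide, 28 mm high, stiff round the bar, on its -x half) sits: its middle is at x = -0.055 m + this value, in the bar_mid frame. Range -0.015 to +0.015 m. It takes about 6 N to shift; it need not be moved.
- rack: Fixed wooden rack, base 185 x 66 x 14 mm, origin at the middle of its underside. Two open-topped forks (slots 33 mm wide, cheeks 11 mm high beside the bar) hold the arm along the rack's x axis, low end at -x; the ball lies just beyond the upper fork. bar_mid is about 81 mm above the table. Under the bar, between the forks, it is free down to the base.
- ridge (a point): Middle of the flat top of the stand's ridge, 100 mm above the table. The flat is 12 mm wide across the ridge (its x) and only 20 mm long (its y); the bar is to lie along x, either way round. The upright below, with two sloping legs, is also 20 mm wide in y and runs down to a base 96 x 80 x 14 mm. Fixed.
- stand: The wooden balancing stand that carries the ridge; origin at the middle of its underside. Fixed.
- mobile_arm: The same mobile arm; origin on the underside of the bar, 7 mm below bar_mid, same axes. Bar and ball together weigh 0.12 kg with their own centre of mass at x = +39 mm; the brass sleeve on it weighs 0.18 kg; weights may be up to a tenth off. It starts lying in the rack, sloping 30 degrees, ball end up and away from the robot.
- ink_pad: Bystander: flat black ink pad 57 x 80 x 14 mm, origin at the middle of its underside.
- tape: Bystander: roll of brown paper tape standing on end, 69 mm across, 50 mm high, origin at the middle of its underside.
- block: Bystander: small wooden stamp block 34 x 34 x 24 mm, origin at the middle of its underside.
- jar: Bystander: black-lidded candle jar, 57 mm across, 63 mm high, origin at the middle of its underside.
- pestle_b: Bystander: white stoneware pestle lying down, 23 x 124 x 23 mm, origin at the middle of its underside.

How it is judged:
By the outcome, as a careful person would: the job done as asked, in the order asked, and still so for the second after the job is handed in, with the robot touching nothing.
It also fails if it takes over 40 s, if anything falls off the work surface, if the arm or the gripper's body presses on something with over 40 N, if the wrist force passes 120 N, or if a joint passes its speed limit or range.

## Working session

There is one attempt and no reset: what is moved stays moved. The work goes in short steps, Python scripts to look and compute and a shell command to move; the robot and the scene stay as the last step left them, time stands still between calls to the robot, and variables do not carry over. Pictures are saved under pics/ and viewed, at most 10 in all, crops included, and the job is handed in when it is done.

```bash
ls; mkdir -p pics
cat > h.py <<'E'
from bench import robot, vision
import numpy as np, cv2, json
from scipy.spatial.transform import Rotation as Ro
def snap(n,save=None):
    s=vision.snapshot(n)
    np.savez(f'/tmp/{n}.npz',**s)
    if save: cv2.imwrite(f'pics/{save}.png',s['color'][:,:,::-1])
    return s
def load(n): return dict(np.load(f'/tmp/{n}.npz'))
def pt(s,u,v,z=None):
    if z is None:
        z=np.median([a for a in s['z_map'][v-1:v+2,u-1:u+2].ravel() if a>0])
    c=np.array([(u-s['cx'])/s['fx']*z,(v-s['cy'])/s['fy']*z,z])
    return s['R'].T@(c-s['t'])
def onplane(s,u,v,h):
    d=s['R'].T@np.array([(u-s['cx'])/s['fx'],(v-s['cy'])/s['fy'],1.]); o=-s['R'].T@s['t']
    return o+d*(h-o[2])/d[2]
E
python3 - <<'E'
from h import *
for n in('top','side'):snap(n,n+'0')
o=robot.get_obs();print({k:np.round(v,3).tolist() for k,v in o.items()})
E
```

```text
pics
{'time': 0.1, 'joint_positions': [-1.328, 0.088, 1.372, 0.0, 1.684, -0.103], 'qvel': [0.001, -0.002, -0.004, -0.001, 0.002, 0.001], 'joint_torque': [0.001, -34.125, -30.33, 0.072, 0.03, -0.0], 'tool_pos': [0.186, -0.517, 0.204], 'ee_rot': [-3.14, -0.0, 0.346], 'wrist_force': [0.114, 0.37, -0.398], 'wrist_torque': [0.006, 0.032, -0.034], 'finger_force': 0.0, 'width': 0.094}
```

View pics/top0.png

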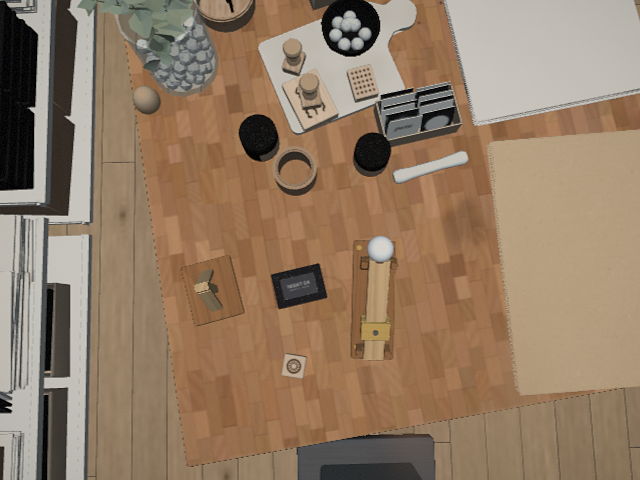

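View pics/side0.png

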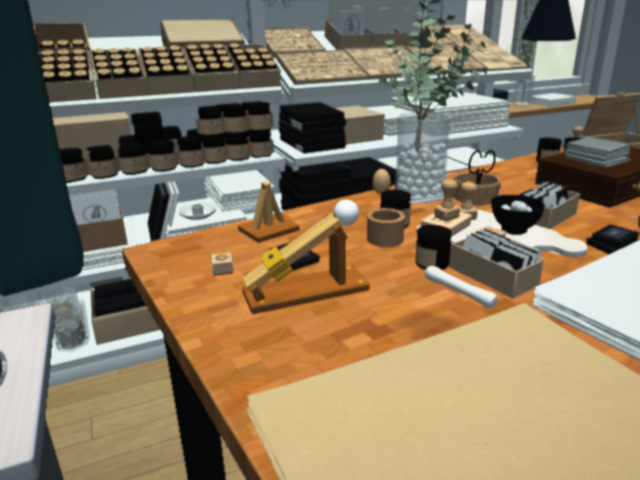

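Top view: ball at (380,249), rack base about (351–397, 240–359), sleeve at (375,332). Stand base corners are about (181,266), (230,256), (243,314) and (195,326), with the ridge near (206,288). Next, an enlarged crop and measurements.

Run:
```python
from h import *
s=load('top'); c=s['color'][:,:,::-1]
a=cv2.resize(c[228:368,340:410],None,fx=4,fy=4,interpolation=cv2.INTER_CUBIC)
b=cv2.resize(c[248:332,172:252],None,fx=6,fy=6,interpolation=cv2.INTER_CUBIC)
im=np.zeros((560,780,3),np.uint8); im[:,:280]=a; im[:504,290:770]=b
cv2.imwrite('pics/crop1.png',im)
print('ball',pt(s,380,249))
for u,v in[(377,275),(376,300),(375,310),(375,331),(374,352)]: print('bar',u,v,pt(s,u,v).round(4))
for u,v in[(181,266),(230,256),(243,314),(195,326)]: print('stand',onplane(s,u,v,.014).round(4))
for u,v in[(354,240),(397,241),(393,359),(350,358)]: print('rack',onplane(s,u,v,.014).round(4))
z=s['z_map']; 
P=np.array([[*pt(s,u,v,z[v,u])] for v in range(255,325) for u in range(180,243) if z[v,u]>0])
T=P[P[:,2]>.092]; print(len(T),T.round(3).tolist()[:60]); print(T.mean(0),P[:,2].max())
print(s['fx'],-s['R'].T@s['t'])
```

```text
ball [0.57011735 0.01672704 0.13815954]
bar 377 275 [0.5366 0.0196 0.1069]
bar 376 300 [0.5019 0.0209 0.0879]
bar 375 310 [0.4877 0.0222 0.0793]
bar 375 331 [0.4573 0.0228 0.0721]
bar 374 352 [0.4257 0.0233 0.044 ]
stand [0.5669 0.3208 0.014 ]
stand [0.5805 0.2429 0.014 ]
stand [0.4886 0.2235 0.014 ]
stand [0.4721 0.2988 0.014 ]
rack [0.6002 0.0456 0.014 ]
rack [ 0.5966 -0.0225  0.014 ]
rack [ 0.4128 -0.0079  0.014 ]
rack [0.4161 0.0585 0.014 ]
125 [[0.534, 0.269, 0.1], [0.535, 0.269, 0.096], [0.534, 0.266, 0.1], [0.534, 0.266, 0.097], [0.534, 0.264, 0.098], [0.533, 0.274, 0.1], [0.533, 0.273, 0.097], [0.533, 0.271, 0.098], [0.533, 0.269, 0.101], [0.533, 0.268, 0.099], [0.533, 0.266, 0.1], [0.533, 0.265, 0.099], [0.533, 0.264, 0.099], [0.533, 0.263, 0.096], [0.532, 0.28, 0.098], [0.532, 0.278, 0.098], [0.532, 0.276, 0.1], [0.532, 0.275, 0.101], [0.532, 0.274, 0.1], [0.532, 0.273, 0.098], [0.532, 0.271, 0.098], [0.532, 0.269, 0.099], [0.532, 0.269, 0.097], [0.531, 0.266, 0.101], [0.531, 0.265, 0.099], [0.531, 0.263, 0.101], [0.532, 0.263, 0.096], [0.531, 0.282, 0.099], [0.531, 0.281, 0.098], [0.53, 0.279, 0.1], [0.53, 0.278, 0.101], [0.53, 0.277, 0.099], [0.53, 0.275, 0.1], [0.53, 0.274, 0.099], [0.53, 0.273, 0.098], [0.53, 0.271, 0.099], [0.53, 0.27, 0.098], [0.53, 0.268, 0.1], [0.53, 0.267, 0.098], [0.53, 0.265, 0.099], [0.53, 0.264, 0.1], [0.53, 0.262, 0.099], [0.529, 0.282, 0.099], [0.529, 0.281, 0.101], [0.529, 0.28, 0.098], [0.529, 0.277, 0.102], [0.529, 0.277, 0.099], [0.529, 0.275, 0.101], [0.529, 0.274, 0.099], [0.528, 0.271, 0.104], [0.529, 0.271, 0.1], [0.529, 0.269, 0.101], [0.529, 0.268, 0.1], [0.528, 0.266, 0.102], [0.529, 0.266, 0.097], [0.529, 0.264, 0.097], [0.528, 0.262, 0.101], [0.528, 0.281, 0.098], [0.527, 0.279, 0.102], [0.528, 0.279, 0.097]]
[0.52749923 0.27150938 0.09886644] 0.10455308123415726
618.36811624414 [0.47110139 0.0969493  0.98743386]
```

View pics/crop1.png

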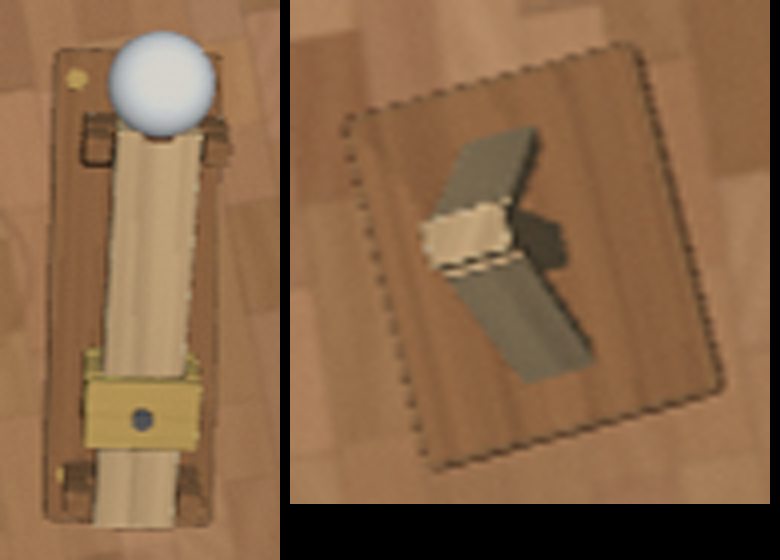

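The crop shows the stand base turned about 12.5°. The ridge is at its middle, (0.527, 0.2715, 0.10), which the depth map confirms. Rack yaw is about -4.2°. Next I measure the bar frame and the sleeve position.

```bash
cat >> h.py <<'E'
def Rbar(yaw,slope): # bar axes, slope up towards +x
    return Ro.from_euler('ZY',[yaw,-slope],degrees=True).as_matrix()
def tool_for(Rb): # tool x along bar x, z into bar
    return Rb@np.diag([1.,-1,-1])
def go(Rt,grasp,back=0.):
    "move needed so grasp point is at 'grasp', retracted by back along tool z"
    o=robot.get_obs(); R=Ro.from_euler('xyz',o['ee_rot']).as_matrix()
    p=grasp+Rt[:,2]*(0.019-back)
    rv=Ro.from_matrix(R.T@Rt).as_rotvec(degrees=True)
    print('now',np.round(o['tool_pos'],4),'target',p.round(4),'shift(tool now) mm',(R.T@(p-o['tool_pos'])*1e3).round(1),'shift(tool final) mm',(Rt.T@(p-o['tool_pos'])*1e3).round(1),'turn',rv.round(2),'F',np.round(o['wrist_force'],2),'M',np.round(o['wrist_torque'],3),'w',round(float(o['width']),4))
E
python3 - <<'E'
from h import *
s=load('top')
hsv=cv2.cvtColor(s['color'],cv2.COLOR_RGB2HSV)
m=((hsv[...,1]<60)&(hsv[...,2]>120)).astype(np.uint8); m[:230]=0;m[270:]=0;m[:,:360]=0;m[:,400:]=0
ys,xs=np.nonzero(m); ub,vb=(xs.min()+xs.max())/2,(ys.min()+ys.max())/2
B=onplane(s,ub,vb,.121); print(ub,vb,xs.max()-xs.min()+1,B)
# bar line at upper face: mid pixels from crop (left/right edges)
C=[(340+x/4,228+y/4) for x,y in((156,170),(148,340),(136,490))]
for yaw in(-4.2,):
    R=Rbar(yaw,30); mid=B-R[:,0]*.08; print('mid',mid)
    o=-s['R'].T@s['t']
    def inter(u,v,h):
        d=s['R'].T@np.array([(u-s['cx'])/s['fx'],(v-s['cy'])/s['fy'],1.])
        n=R[:,2]; k=((mid+n*h-o)@n)/(d@n); return R.T@(o+d*k-mid)
    for c in C: print('bar',inter(*c,.007).round(4))
    for cx,cy in((145,377),(143,450),(143,419)): print('sleeve',inter(340+cx/4,228+cy/4,.014).round(4))
    print('lowend',inter(340+135/4,228+527/4,.007).round(4), 'upend',inter(340+158/4,228+130/4,.007).round(4))
E
```

```text
380.0 248.5 27 [0.57282715 0.01507651 0.121     ]
mid [0.50373117 0.02015061 0.081     ]
bar [ 0.049  -0.0004  0.007 ]
bar [-0.0194 -0.0024  0.007 ]
bar [-0.0835 -0.0024  0.007 ]
sleeve [-0.0309 -0.0017  0.014 ]
sleeve [-0.0617 -0.0031  0.014 ]
sleeve [-0.0486 -0.0022  0.014 ]
lowend [-0.0998 -0.0031  0.007 ] upend [0.0646 0.     0.007 ]
```

Ends check out: -99.8 and +64.6 mm against -100 and +64. Bar yaw is about -3.3°, the sleeve middle about -47 mm, and the predicted COM x about -12.5 mm. I'll grip at x = -12 mm.

Run:
```python
from h import *
Rb=Rbar(-3.3,30); g=np.array([.5036,.0192,.081])+Rb[:,0]*-.012
go(tool_for(Rb),g,.09)
```

```text
now [ 0.1863 -0.517   0.2044] target [0.4578 0.0218 0.1365] shift(tool now) mm [ 438.  -414.8   68.8] shift(tool final) mm [ 173.9 -553.5  178.8] turn [-6.16 29.6  22.55] F [ 0.11  0.37 -0.4 ] M [ 0.006  0.032 -0.034] w 0.0941
```

```bash
python3 -m crank '[[0,[0.036,-0.034,-0.003],[0,0,0]],[0,[0.036,-0.034,-0.003],[0,0,0]],[0,[0.036,-0.034,-0.003],[0,0,0]],[0,[0.036,-0.034,-0.003],[0,0,0]],[0,[0.036,-0.034,-0.003],[0,0,0]],[0,[0.036,-0.034,-0.003],[0,0,0]],[0,[0.036,-0.034,-0.003],[0,0,0]],[0,[0.036,-0.034,-0.003],[0,0,0]]]' && python3 -m crank '[[0,[0.036,-0.034,0],[0,0,0]],[0,[0.036,-0.034,0],[0,0,0]],[0,[0.036,-0.034,0],[0,0,0]],[0,[0,0,0],[-1.2,5.9,4.5]],[0,[0,0,0],[-1.2,5.9,4.5]],[0,[0,0,0],[-1.2,5.9,4.5]],[0,[0,0,0],[-1.2,5.9,4.5]],[0,[0,0,0],[-1.2,5.9,4.5]]]'
python3 - <<'E'
from h import *
Rb=Rbar(-3.3,30); g=np.array([.5036,.0192,.081])+Rb[:,0]*-.012
go(tool_for(Rb),g,.07)
snap('wrist','wrist1')
E
```

```text
time: 0.9
tool_pos: [0.3654, -0.162, 0.2293]
ee_rot: [3.142, -0.0, 0.345]
wrist_force: [1.5, -0.8, 0.2]
width: 0.0942
finger_force: 0.0
time: 1.7
tool_pos: [0.4321, -0.0314, 0.2294]
ee_rot: [-3.14, -0.526, -0.06]
wrist_force: [-0.4, 0.5, 0.3]
width: 0.0942
finger_force: 0.0
now [ 0.4321 -0.0314  0.2294] target [0.4678 0.0213 0.1192] shift(tool now) mm [-27.3 -54.6 111.7] shift(tool final) mm [-26.9 -54.6 111.8] turn [-0.01 -0.13 -0.12] F [-0.41  0.51  0.25] M [ 0.05   0.197 -0.042] w 0.0942
```

View pics/wrist1.png

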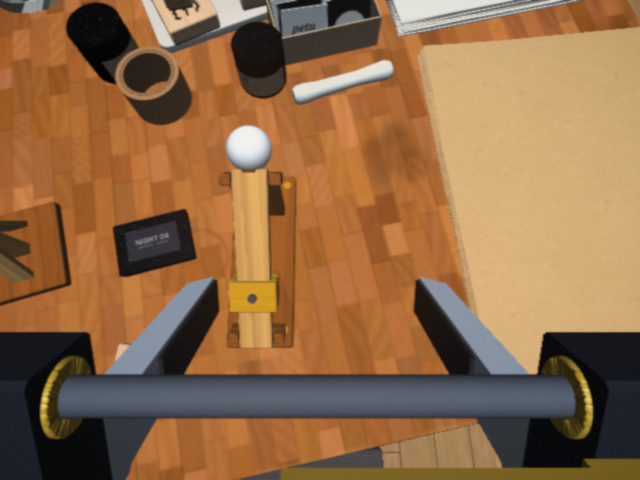

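Wrist view: ball at (248,148), bar mid-line from (250.5,180) to (255,335), sleeve at y≈276–312. I'll check the bar pose from here.

Run:
```python
from h import *
s=load('wrist')
R=Rbar(-3.3,30); mid=np.array([.5036,.0192,.081]); o=-s['R'].T@s['t']
def inter(u,v,h):
    d=s['R'].T@np.array([(u-s['cx'])/s['fx'],(v-s['cy'])/s['fy'],1.])
    n=R[:,2]; k=((mid+n*h-o)@n)/(d@n); return (R.T@(o+d*k-mid)*1e3).round(1)
for p in((250.5,180),(253,265),(255,335),(256,347)): print('bar',inter(*p,.007))
print('ball',inter(248.5,148,0.0)); print('sleeve',inter(253,280,.014),inter(253,312,.014),inter(252,298,.014))
for v in(190,220,250): print((R.T@(pt(s,252,v)-mid)*1e3).round(1))
```

```text
bar [54.5 -0.2  7. ]
bar [-19.9   0.7   7. ]
bar [-87.6   1.6   7. ]
bar [-99.9   1.2   7. ]
ball [80.4  1.5  0. ]
sleeve [-31.4   0.1  14. ] [-61.5   1.4  14. ] [-48.1   1.7  14. ]
[46.4 -1.4  8.8]
[20.8 -0.3  8.6]
[-5.9  0.9  8.1]
```

```bash
python3 -m crank '[[0,[-0.009,-0.018,0.036],[0,0,0]],[0,[-0.009,-0.018,0.036],[0,0,0]],[0,[-0.009,-0.0185,0.040],[0,0,0]],[0,[0,0,0],[0,0,0]],[0,[0,0,0],[0,0,0]]]'
python3 - <<'E'
from h import *
Rb=Rbar(-3.3,30); g=np.array([.5036,.0195,.081])+Rb[:,0]*-.012
go(tool_for(Rb),g,0)
E
```

```text
time: 2.25
tool_pos: [0.4673, 0.0215, 0.1181]
ee_rot: [3.141, -0.519, -0.054]
wrist_force: [0.8, -0.2, 0.5]
width: 0.0939
finger_force: 0.0
now [0.4673 0.0215 0.1181] target [0.5027 0.0196 0.0585] shift(tool now) mm [ 1.2  0.  69.3] shift(tool final) mm [ 0.9 -0.1 69.3] turn [-0.07  0.28  0.2 ] F [ 0.79 -0.17  0.49] M [-0.011  0.182 -0.057] w 0.0939
```

```bash
python3 -m crank '[[0,[0,0,0.023],[0,0,0]],[0,[0,0,0.023],[0,0,0]],[0,[0.001,0,0.023],[0,0,0]],[0,[0,0,0],[0,0,0]],[0.5,[0,0,0],[0,0,0]],[1,[0,0,0],[0,0,0]],[1,[0,0,0],[0,0,0]],[1,[0,0,0],[0,0,0]]]'; python3 -m crank '[[1,[0,0,0],[0,0,0]],[1,[0,0,0],[0,0,0]],[1,[0,0,0],[0,0,0]]]'
```

```text
time: 3.05
tool_pos: [0.5033, 0.0192, 0.0611]
ee_rot: [3.142, -0.524, -0.056]
wrist_force: [0.0, -0.1, -0.4]
width: 0.0652
finger_force: 0.0
time: 3.35
tool_pos: [0.5028, 0.0193, 0.0597]
ee_rot: [-3.142, -0.522, -0.056]
wrist_force: [-0.5, -0.0, 0.7]
width: 0.0416
finger_force: 0.0
```

```bash
python3 -m crank '[[1,[0,0,0],[0,0,0]],[1,[0,0,0],[0,0,0]],[1,[0,0,0],[0,0,0]],[1,[0,0,0],[0,0,0]]]'; python3 -m crank '[[1,[0,0,-0.005],[0,0,0]],[1,[0,0,-0.010],[0,0,0]],[1,[0,0,-0.020],[0,0,0]],[1,[0,0,-0.030],[0,0,0]],[1,[0,0,-0.030],[0,0,0]],[1,[0,0,-0.010],[0,0,0]],[1,[0,0,0],[0,0,0]],[1,[0,0,0],[0,0,0]]]'
python3 - <<'E'
from h import *
for i in range(4):
    snap('wrist','wrist2' if i==0 else None); o=robot.get_obs(); print(np.round(o['wrist_force'],2),np.round(o['wrist_torque'],3),o['finger_force'],o['width'])
go(tool_for(Rbar(12.5,0)),np.array([.527,.2715,.107]),.06)
E
```

```text
time: 3.75
tool_pos: [0.5026, 0.0195, 0.0594]
ee_rot: [-3.141, -0.521, -0.056]
wrist_force: [-0.6, 1.1, 0.6]
width: 0.0298
finger_force: 30.0
time: 4.55
tool_pos: [0.4501, 0.0221, 0.1494]
ee_rot: [3.141, -0.52, -0.056]
wrist_force: [-0.5, 0.4, -3.4]
width: 0.0298
finger_force: 30.0
[-0.02  0.96 -3.72] [0.047 0.465 0.044] 29.987771809101105 0.029622207357669853
[ 0.1   0.29 -3.27] [ 0.143  0.487 -0.01 ] 29.987766444683075 0.029988338478579683
[ 0.01 -0.94 -2.76] [ 0.047  0.466 -0.015] 29.987760186195374 0.03002517459799464
[-0.45 -0.64 -3.45] [ 0.068  0.534 -0.009] 29.987792372703552 0.02942321627735679
now [0.45   0.0222 0.1485] target [0.527  0.2715 0.148 ] shift(tool now) mm [  54.4 -253.2   31.7] shift(tool final) mm [ 129.1 -226.7    0.5] turn [  4.06 -29.51 -15.36] F [-0.45 -0.64 -3.45] M [ 0.068  0.534 -0.009] w 0.0294
```

View pics/wrist2.png

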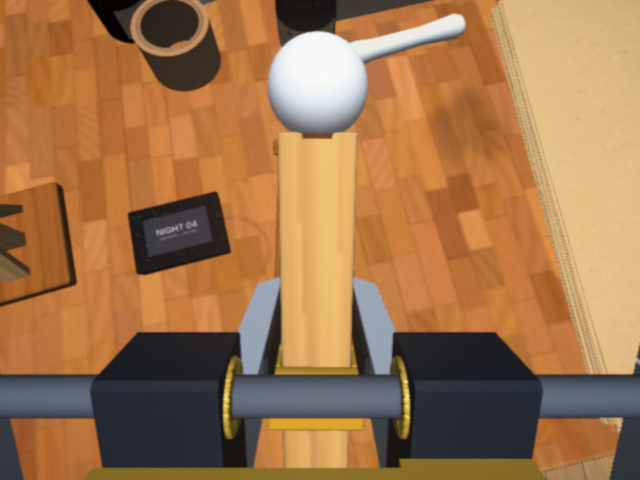

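The bar is held, aligned and clear of the rack. Next I level it, turn it to 12.5° and carry it over the stand.

```bash
python3 -m crank '[[1,[0,0,-0.01],[0.68,-4.92,-2.56]],[1,[0,0,-0.01],[0.68,-4.92,-2.56]],[1,[0,0,0],[0.68,-4.92,-2.56]],[1,[0,0,0],[0.68,-4.92,-2.56]],[1,[0,0,0],[0.68,-4.92,-2.56]],[1,[0,0,0],[0.68,-4.92,-2.56]]]'; python3 -m crank '[[1,[0.007,-0.012,0],[0,0,0]],[1,[0.019,-0.034,0],[0,0,0]],[1,[0.023,-0.040,0],[0,0,0]],[1,[0.023,-0.040,0],[0,0,0]],[1,[0.023,-0.040,0],[0,0,0]],[1,[0.019,-0.034,0],[0,0,0]],[1,[0.007,-0.012,0],[0,0,0]],[1,[0,0,0],[0,0,0]]]'
python3 -m crank '[[1,[0,0,0],[0,0,0]],[1,[0,0,0],[0,0,0]],[1,[0,0,0],[0,0,0]],[1,[0,0,0],[0,0,0]]]'
python3 - <<'E'
from h import *
F=[];M=[]
for i in range(40):
    snap('wrist'); o=robot.get_obs(); F.append(o['wrist_force']);M.append(o['wrist_torque'])
F=np.array(F);M=np.array(M);f=F.mean(0);m=M.mean(0);print('F',f,'M',m,'sd',M.std(0), F.std(0))
R=Rbar(12.5,0); print('F,M in bar axes',R.T@f,R.T@m,'COM from grip x',(R.T@m)[1]/-f[2])
go(tool_for(R),np.array([.527,.2715,.107]),.06)
snap('side','side2')
E
```

```text
time: 5.35
tool_pos: [0.4422, 0.0224, 0.1678]
ee_rot: [3.141, -0.0, 0.22]
wrist_force: [-0.3, 0.5, -2.6]
width: 0.0298
finger_force: 30.0
time: 6.15
tool_pos: [0.514, 0.2574, 0.1668]
ee_rot: [3.141, -0.002, 0.221]
wrist_force: [-0.0, -0.3, -3.2]
width: 0.0298
finger_force: 30.0
time: 6.55
tool_pos: [0.5137, 0.2547, 0.169]
ee_rot: [3.141, -0.004, 0.217]
wrist_force: [-0.2, -0.4, -3.1]
width: 0.0297
finger_force: 30.0
F [-2.83345243e-03  4.08289839e-03 -2.88320185e+00] M [ 0.0211694   0.00191264 -0.00190075] sd [0.02730095 0.03074327 0.02959845] [0.51532217 0.44061146 0.54045493]
F,M in bar axes [-1.88258734e-03  4.59938875e-03 -2.88320185e+00] [ 0.02108157 -0.00271459 -0.00190075] COM from grip x -0.0009415208392784441
now [0.5136 0.2558 0.1686] target [0.527  0.2715 0.148 ] shift(tool now) mm [ 16.4 -12.5  20.7] shift(tool final) mm [ 16.5 -12.5  20.6] turn [ 0.04 -0.2   0.  ] F [-0.31  0.25 -3.74] M [ 0.074 -0.014 -0.014] w 0.0293
```

View pics/side2.png

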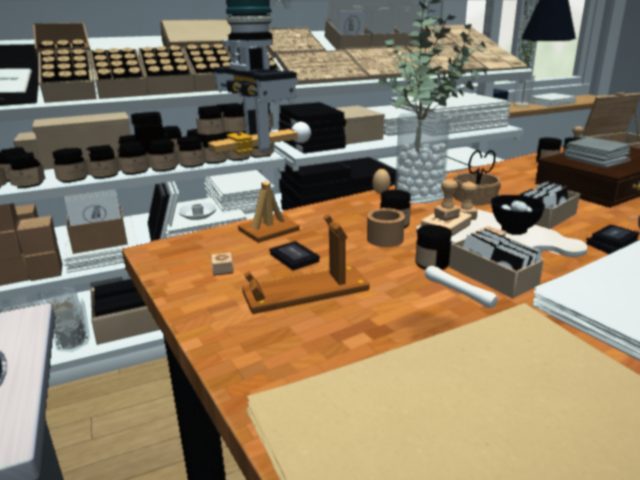

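The COM is about 1 mm behind the grip (±2 mm), which agrees with the geometric estimate. The side view shows the bar level above the stand, ridge top near (265,184). I'll centre it and lower to about 10 mm above, then check with the top and side depth maps.

```bash
python3 -m crank '[[1,[0.006,-0.004,0.01],[0,0,0]],[1,[0.006,-0.004,0.01],[0,0,0]],[1,[0.005,-0.0045,0.02],[0,-0.2,0]],[1,[0,0,0.02],[0,0,0]],[1,[0,0,0.01],[0,0,0]],[1,[0,0,0],[0,0,0]],[1,[0,0,0],[0,0,0]],[1,[0,0,0],[0,0,0]]]'
python3 - <<'E'
from h import *
go(tool_for(Rbar(12.5,0)),np.array([.5278,.2717,.107]),.0)
w=snap('wrist'); s=snap('side'); t=snap('top')
for v in(180,220,260): print('bar via wrist',pt(w,318,v).round(4))
c=s['color'][110:260,190:340,::-1]; a=cv2.resize(c,(560,560),interpolation=cv2.INTER_CUBIC)
b=cv2.resize(w['color'][:400,160:480,::-1],(224,280)); im=np.zeros((560,790,3),np.uint8); im[:,:560]=a; im[:280,565:789]=b
cv2.imwrite('pics/c3.png',im)
def px(s,X): c=s['R']@X+s['t']; return (c[:2]/c[2]*[s['fx'],s['fy']]+[s['cx'],s['cy']]).round(1)
Rs=Rbar(12.5,0); r=np.array([.527,.2715,.1])
for n,(x,y) in dict(mm=(-6,-10),pm=(6,-10)).items():
    p=px(s,r+Rs@np.array([x,y,0])/1e3); print('ridge corner',n,p,'crop',((p-[190,110])*560/150).round(1))
E
```

```text
time: 9.4
tool_pos: [0.5285, 0.272, 0.1]
ee_rot: [3.141, -0.002, 0.218]
wrist_force: [0.1, 0.0, -3.1]
width: 0.0295
finger_force: 30.0
now [0.5285 0.272  0.1   ] target [0.5278 0.2717 0.088 ] shift(tool now) mm [-0.8  0.1 12. ] shift(tool final) mm [-0.8  0.1 12. ] turn [ 0.02 -0.14 -0.  ] F [ 0.08  0.04 -3.15] M [ 0.037  0.016 -0.034] w 0.0295
bar via wrist [0.5838 0.2832 0.1264]
bar via wrist [0.5686 0.2798 0.1265]
bar via wrist [0.5526 0.2763 0.1264]
ridge corner mm [264.8 183.8] crop [279.3 275.5]
ridge corner pm [270.4 182.6] crop [300.2 271. ]
```

View pics/c3.png

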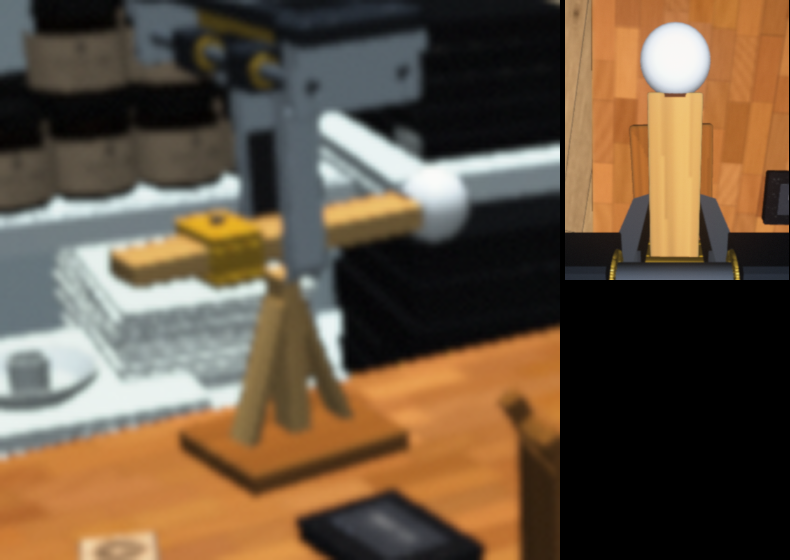

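Crop: ball centre at about (436,204), ridge front corners at about (268,283) and (293,278), against predicted (279,275) and (300,271). I'll use the ball to find how far the side camera is off.

Run:
```python
from h import *
s=load('side');o=robot.get_obs()
def px(X): c=s['R']@X+s['t']; p=c[:2]/c[2]*[s['fx'],s['fy']]+[s['cx'],s['cy']]; return ((p-[190,110])*560/150).round(1)
R=Rbar(12.5,0); g=o['tool_pos']+[0,0,.019]
bx=lambda x,y,z: px(g+R@(np.array([x+12,y,z])/1e3))
print('ball',bx(80,0,0),'tail bottom near',bx(-100,-15,-7),'tail bottom far',bx(-100,15,-7),'tail top far',bx(-100,15,7))
r=np.array([.527,.2715,.1])
for x in(-2,0,2):
  for y in (0,): print(x,px(r+R@np.array([-6+x,-10,0])/1e3),px(r+R@np.array([6+x,-10,0])/1e3))
b=[.527,.2715,.014]
for q in((-48,-40),(48,-40),(-48,40)): print('base',px(b+R@np.array([*q,0])/1e3))
t=load('top')
c=s['color'][180:200,255:285,::-1]; cv2.imwrite('pics/c4.png',np.hstack([cv2.resize(s['color'][170:200,250:290,::-1],(780,585),interpolation=cv2.INTER_CUBIC)]))
print('c4 = px-(250,170) *19.5')
```

```text
ball [431.2 199.7] tail bottom near [134.5 287.7] tail bottom far [107.  272.3] tail top far [104.2 244.7]
-2 [275.9 276.4] [296.7 271.6]
0 [279.4 275.6] [300.1 270.9]
2 [282.8 274.8] [303.5 270.1]
base [246.8 472.7]
base [408.7 426. ]
base [172.6 423.9]
c4 = px-(250,170) *19.5
```

View pics/c4.png

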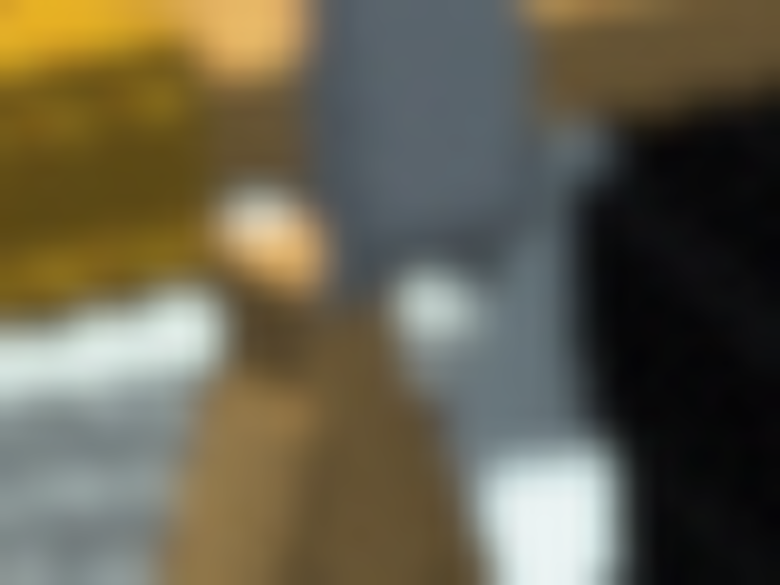

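Enlarged, the ridge's near corner is at about (264.6,185), within 0.5 mm in x of the prediction. Lowering now.

```bash
python3 -m crank '[[1,[-0.0005,0,0.004],[0,0,0]],[1,[0,0,0.004],[0,0,0]],[1,[0,0,0.002],[0,0,0]],[1,[0,0,0],[0,0,0]],[1,[0,0,0],[0,0,0]]]'; python3 -m crank '[[1,[0,0,0.001],[0,0,0]],[1,[0,0,0],[0,0,0]],[1,[0,0,0],[0,0,0]]]'; python3 -m crank '[[1,[0,0,0.001],[0,0,0]],[1,[0,0,0],[0,0,0]],[1,[0,0,0],[0,0,0]]]'
```

```text
time: 10.05
tool_pos: [0.527, 0.2714, 0.0888]
ee_rot: [3.141, 0.0, 0.218]
wrist_force: [-1.1, -0.1, 0.5]
width: 0.0299
finger_force: 30.0
time: 10.35
tool_pos: [0.5272, 0.2715, 0.0888]
ee_rot: [3.141, -0.0, 0.218]
wrist_force: [-4.2, -1.2, 5.2]
width: 0.0297
finger_force: 30.0
time: 10.65
tool_pos: [0.5272, 0.2715, 0.0887]
ee_rot: [3.141, -0.001, 0.218]
wrist_force: [-5.2, -2.4, 8.4]
width: 0.0297
finger_force: 30.0
```

```bash
python3 -m crank '[[1,[0,0,-0.001],[0,0,0]],[1,[0,0,-0.0007],[0,0,0]],[1,[0,0,0],[0,0,0]]]'; python3 -m crank '[[0.62,[0,0,0],[0,0,0]],[0.62,[0,0,0],[0,0,0]]]'
python3 - <<'E'
from h import *
w=snap('wrist');o=robot.get_obs();print(o['width'],o['finger_force'],o['wrist_force'])
for v in(180,210,240,260): print(pt(w,318,v).round(4))
E
```

```text
time: 10.95
tool_pos: [0.5274, 0.2716, 0.0888]
ee_rot: [3.141, -0.001, 0.218]
wrist_force: [-3.2, -1.2, 5.0]
width: 0.0295
finger_force: 30.0
time: 11.15
tool_pos: [0.5275, 0.2716, 0.0877]
ee_rot: [3.141, -0.0, 0.218]
wrist_force: [0.0, 0.2, -0.4]
width: 0.0353
finger_force: 0.0
0.03570319058967105 0.0 [-0.1244248   0.01842519 -0.20745389]
[0.583  0.2829 0.1153]
[0.5718 0.2804 0.1153]
[0.56   0.2778 0.115 ]
[0.552  0.276  0.1149]
```

Released and still level (top face at 0.115 m). I'll wait a moment and recheck before opening fully.

```bash
python3 -m crank '[[0.62,[0,0,0],[0,0,0]],[0.62,[0,0,0],[0,0,0]],[0.62,[0,0,0],[0,0,0]]]'|grep force
python3 - <<'E'
from h import *
w=snap('wrist')
for v in(180,210,240,260): print(pt(w,318,v).round(4))
E
```

```text
wrist_force: [-0.1, 1.1, -0.5]
finger_force: 0.0
[0.5827 0.2828 0.1156]
[0.5714 0.2803 0.1153]
[0.5597 0.2777 0.1153]
[0.5516 0.2759 0.1151]
```

```bash
python3 -m crank '[[0.3,[0,0,0],[0,0,0]],[0.3,[0,0,0],[0,0,0]],[0.3,[0,0,0],[0,0,0]],[0.3,[0,0,-0.01],[0,0,0]],[0.3,[0,0,-0.02],[0,0,0]],[0.3,[0,0,-0.04],[0,0,0]],[0.3,[0,0,-0.04],[0,0,0]],[0.3,[0,0,-0.02],[0,0,0]]]'
python3 - <<'E'
from h import *
w=snap('wrist','w5'); s=snap('side')
def tilt(w):
  for v in(140,180,220,260): print(pt(w,318,v).round(4))
tilt(w)
im=np.hstack([cv2.resize(s['color'][130:250,200:320,::-1],(400,400),interpolation=cv2.INTER_CUBIC),cv2.resize(w['color'][:,80:560,::-1],(400,400))]); cv2.imwrite('pics/c5.png',im)
E
```

```text
time: 12.35
tool_pos: [0.5286, 0.2722, 0.2241]
ee_rot: [-3.141, -0.007, 0.218]
wrist_force: [-0.0, 0.3, -0.1]
width: 0.066
finger_force: 0.0
[0.5989 0.2863 0.1173]
[0.5717 0.2802 0.1151]
[0.5432 0.2738 0.1149]
[0.5131 0.2671 0.1148]
```

View pics/c5.png

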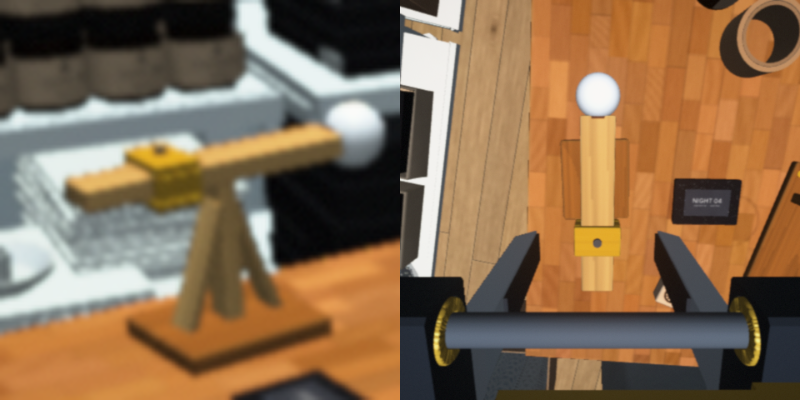

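The bar rests level and square on the ridge, sleeve at about (597,240) in the right-hand panel and the stand base symmetric about it. The gripper is clear of it.

```bash
python3 -m crank '[[0.3,[0,0,-0.02],[0,0,0]],[0.3,[0,0,0],[0,0,0]],[0.3,[0,0,0],[0,0,0]],[0.3,[0,0,0],[0,0,0]],[0.3,[0,0,0],[0,0,0]]]'|grep time
python3 - <<'E'
from h import *
w=snap('wrist')
for v in(190,220,260): print(pt(w,318,v).round(4))
print(robot.close_job())
E
```

```text
time: 12.95
[0.5603 0.277  0.1151]
[0.5378 0.272  0.115 ]
[0.5064 0.265  0.115 ]
the job is handed in; nothing more can be done
None
```

The mobile arm is balanced level and square across the ridge, resting on it alone with the gripper clear; I touched nothing else on the table and handed the job in at about 13 s.

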